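# Shut off the marked air valve under the sliding cover

### The arm

A 6-joint arm with a two-finger parallel gripper is mounted at the origin on the work surface. World frame = base frame: x ahead of the robot, y to its left, z up, the work surface at z = 0. Lengths are in m, angles in rad, forces in N, time in s.
With the tool pointing down it reaches from about 0.375 to 0.9 m from the base axis. Payload 3.1 kg.
Tool frame: the origin (TCP) lies at the very end of the fingers, on their centre line; the grasp point (between the pads) lies 19 mm behind it; z points along the fingers, y is the direction in which the jaws open and shut (so a half turn about z gives the same grasp; the last joint's range is limited). The gripper opens to 85 mm and grips with 20 to 120 N. Pads are 22 mm wide; open, the fingers measure 114 mm over their backs; the gripper's body (76 mm by 85 mm) begins 54 mm behind the grasp point. The pads swing forward as they close: fully open they stand 13 mm farther back than shut.
Start: joints at [-1.506, 0.527, 1.433, -0, 1.181, -0.178], TCP at [0.151, -0.606, 0.231] pointing down, gripper open.
Joint ranges: [-3.08, 3.08], [-0.75, 2.2], [0.22, 2.44], [-1.43, 4.57], [0, 2.65], [-2.85, 2.85]. Speed limits (rad/s): [2.79, 2.79, 3.14, 3.14, 3.14, 3.14].

### API

Orientations are given as a unit quaternion [w, x, y, z].
In Python, from plant import robot gives the robot as it stands.
- The arm moves only by the tool jog_arm, never from a script. Its argument "plan" is a list of rows, each an object of numbers: "x", "y", "z": the shift along the tool's x, y, z scaled (see below); "ax", "ay", "az": the turn, a rotation vector about the tool's x, y, z scaled (see below); "hand": the closure, from -1 (fully open) to 1 (shut). A call has 1 to 20 rows; each row shifts and turns the commanded pose from where the row before left it, along the tool's axes as they then stand; what a row does not reach is not made up. The controller multiplies each number of a shift by 0.4 m and each number of a turn by 360 degrees. A row lasts 1/10 s, in which the tool goes at most 50 mm and 8.59 degrees, less where a joint would pass 70% of its speed; a pose out of reach is approached as far as the arm can. A call with a number of a shift or a turn outside -1 to 1 is refused whole. A call with a gripper value outside its range is refused whole. The fingers move at their own pace and stop on an object; "force" is the grip in N (left out, the last holds). Time passes only in rows, so rows that do not move let the fingers close. It gives the time, the measured TCP pose, the force and the opening at its end, in the units of the state.
- robot.get_obs(): the state, without advancing time (a new reading comes with each control period).
- robot.camera(name): name is "scene" or "top"; returns the picture (400x640x3 uint8, blue, green, red); there is no depth.
- robot.get_calibration(name): a dict with "K" (3x3 intrinsics, pixels), "world_from_camera" (4x4, takes a point from camera to world coordinates). Camera axes: x right, y up, looking along -z (the intrinsics and any distortion apply to the point x, -y, -z); pixel columns grow to the right and rows downward; lengths in m; the calibration is good to about 2 mm. A picture is of the moment at which its call begins. get_calibration takes no time and is no camera call.
- robot.hand_in(): hands the job in, once; it reports no verdict.
The state is a dict: "time_s": time; "joint_pos": joint angles; "dq": joint speeds; "joint_torque": joint torques, N m; "position": TCP position; "tcp_rot": TCP orientation; "force": force on the tool from outside, world axes, zero at the start; "torque": the same for the moment, N m; "width": opening from 0.0 (shut) to 1.0 (fully open).
Only numpy, scipy, OpenCV 4.12 (cv2) and the standard library are available. Lean on these libraries where they do the work, as an engineer would, in place of code of your own. Each camera call takes 0.05 s, during which the arm holds its last target.

### The job

Push the cover of the air supply box aside to the robot's left, all the way to its stop, then push the valve handle with the round disc at its end fully shut (a quarter turn clockwise seen from above) and move clear. Do it all by pushing with the fingers: do not take hold of either valve handle, leave the plain handle as it is, and do not lift or disturb the loose things standing around.

Things in the scene. Friction and masses are not known exactly. Their poses are not given: they have to be found in the camera images.
- airbox: grey metal air supply box fixed to the table, 334 mm (x) by 432 (y), 70 tall. Origin on the table under the centre of the valve bay; x away from the robot, y left, but for its yaw. Open-topped bay: x -150 to 150, y -86 to 86 mm, floor 6 mm high. Beyond it a closed deck, 70 mm high, to y = 340, with a fixed gauge (60 across, top 93 high) at x -85, y 302. Side guides at x +-162, 10 wide, 82 high
- cover (a joint): slide of the aluminium cover over the bay: 0 = bay covered, 0.172 m = stop, bay open. Slides along the box's +y (left) over the deck, stays where left, takes about 3 N; starts at 0 to 0.02. Plate 304 (x) by 170 mm (y), its upper side 76 mm above the table. On it a raised panel to push against, 170 (x) by 100 (y), 20 tall (top 96 mm above the table), too wide to grip
- cover_face (a point): centre of the right-hand (-y) side face of the cover's raised panel, 86 mm above the table; moves with the cover; axes as the box's. In front of this face (-y) 55 mm of bare plate is left for the fingertips
- marked_valve: the marked valve: brass, on a pipe along y, fixed in the bay. Origin on its handle's vertical turning axis, 6 mm above the table; axes as the box's. It stands at box x = -62 or 48 mm, y = -35 mm, the plain valve in the other place. Valve body 30 by 36 mm, top 35 mm above the table, stem above it; pipe top 33 mm above the table
- marked_handle (a joint): angle of the marked handle: 0 = open, pointing along the box's +y; pi/2 = shut, at its stop, pointing along the box's +x; grows clockwise seen from above. Starts at 0 to 0.35, stays where left, takes 0.12 N m (3 N at 40 mm from the axis). Steel bar 12 mm wide, 42 to 54 mm above the table, reaching 70 mm from the axis, with a round disc at its end; square hub 16 mm wide
- marked_end (a point): centre of the steel disc (32 mm across, 14 thick, upright axis) that marks the handle's end, 68 mm from the turning axis, 48 mm above the table; the point's y axis points outwards along the handle
- plain_valve: the other valve, the same but with a plain straight handle without a disc; origin on its handle's turning axis, 6 mm above the table. Its handle starts 0 to 0.35 rad from the pipe's direction and is to be left as it is
- plain_end (a point): point near the end of the plain handle, 68 mm from its turning axis, 48 mm above the table
- fitting_a: loose brass hose fitting, 26 mm across, 26 mm tall, standing on the far-left end of the box's deck (origin: centre of its underside); not to be disturbed
- fitting_b: second loose brass fitting like the first, beside it on the deck (origin: centre of its underside); not to be disturbed
- eyepiece: loose black microscope eyepiece, 42 mm across, 62 mm tall, on the table close to the right side of the box; not to be disturbed
- bottle: loose white cleaner bottle, 52 mm across, 120 mm tall, on the table to the right of the box; not to be disturbed
- mug: loose white mug, 80 mm across, 90 mm tall, on the table to the left of the box; not to be disturbed
- wrench: loose steel wrench, 160 mm long, lying on the table to the left of the box; not to be disturbed
- tape: loose cardboard ring (tape roll), 90 mm across, 25 mm tall, lying on the table to the right of the box, at its front; not to be disturbed

How it is judged:
On the way, in this order (a step that is already met when the one before it is completed fails the run):
1. the cover is slid aside to the left, to its stop (within 17 mm) (value of joint cover above 0.155 m), for 0.2 s.
2. the marked handle is pushed shut (within 0.12 rad of its stop) (value of joint marked_handle above 1.45 rad), for 0.2 s.
At the end, for the whole second after the job is handed in: The cover is open to within 17 mm of its stop (joint above 0.155 m), the marked handle within 0.12 rad of shut (joint above 1.45), both at rest; the plain handle's end is within 12 mm of where it was, and every loose thing within 30 mm of where it stood (value of joint cover above 0.155 m and value of joint marked_handle above 1.45 rad and velocity of joint marked_handle between -0.05 and 0.05 rad/s and velocity of joint cover below 0.01 m/s and distance of plain_end from where it was at the start of the episode below 0.012 m and distance of each of fitting_a, fitting_b, eyepiece, bottle, mug, wrench, tape from where it was at the start of the episode below 0.03 m); the robot touches nothing.
It fails at once if a valve handle is taken between the fingers ((contact force between the fingers and marked_valve above 1 N and x of the grasp point in the frame of marked_end between -0.008 and 0.008 m and y of the grasp point in the frame of marked_end between -0.066 and 0.012 m and z of the grasp point in the frame of marked_end below 0.01 m) or (contact force between the fingers and plain_valve above 1 N and x of the grasp point in the frame of plain_end between -0.008 and 0.008 m and y of the grasp point in the frame of plain_end between -0.066 and 0.012 m and z of the grasp point in the frame of plain_end below 0.01 m)).
It fails at once if the plain handle is moved (its end by more than 12 mm) (distance of plain_end from where it was at the start of the episode above 0.012 m).
It fails at once if a loose thing is lifted, carried or knocked away (moved more than 30 mm) (distance of any of fitting_a, fitting_b, eyepiece, bottle, mug, wrench, tape from where it was at the start of the episode above 0.03 m).
It also fails if it takes over 48 s, if anything falls off the work surface, if the arm or the gripper's body presses on something with over 40 N, if the wrist force passes 120 N, or if a joint passes its speed limit or range.

## Working session

There is one attempt and no reset: what is moved stays moved. The work goes in short steps, Python scripts to look and compute and a tool call to move; the robot and the scene stay as the last step left them, time stands still between calls to the robot, and variables do not carry over. Pictures are saved under pics/ and viewed, and the job is handed in when it is done.

Besides the shell and the picture viewer there is one more tool, called after "Request:" as a command line: name --argument value ..., lists and objects as JSON in quotes. jog_arm: Moves the arm, as the interface text tells. Its arguments: {"type":"object","properties":{"plan":{"type":"array","items":{"type":"object","properties":{"x":{"type":"number","minimum":-1,"maximum":1},"y":{"type":"number","minimum":-1,"maximum":1},"z":{"type":"number","minimum":-1,"maximum":1},"ax":{"type":"number","minimum":-1,"maximum":1},"ay":{"type":"number","minimum":-1,"maximum":1},"az":{"type":"number","minimum":-1,"maximum":1},"hand":{"type":"number"}}}},"force":{"type":"number"}},"required":["plan"]}

```bash
ls; mkdir -p pics; python3 - <<'E'
from plant import robot
import cv2
for n in("scene","top"):
    cv2.imwrite(f"pics/{n}0.png",robot.camera(n)); c=robot.get_calibration(n); print(c)
print(robot.get_obs())
E
```

```text
pics
{'K': array([[500.88237913,   0.        , 318.62924285],
       [  0.        , 500.88237913, 206.56623987],
       [  0.        ,   0.        ,   1.        ]]), 'world_from_camera': array([[-0.0395247 , -0.83091761,  0.55498984,  1.26627631],
       [ 0.99912175, -0.04059712,  0.01037338,  0.0700941 ],
       [ 0.01391156,  0.55491243,  0.83179244,  1.11480332],
       [ 0.        ,  0.        ,  0.        ,  1.        ]])}
{'K': array([[386.73752309,   0.        , 326.35629621],
       [  0.        , 386.73752309, 198.23901417],
       [  0.        ,   0.        ,   1.        ]]), 'world_from_camera': array([[ 0.00946938,  0.99551295, -0.09415041,  0.48325107],
       [-0.9997808 ,  0.00766746, -0.01948217,  0.04096082],
       [-0.01867286,  0.09431426,  0.99536734,  1.04003845],
       [ 0.        ,  0.        ,  0.        ,  1.        ]])}
{'time_s': 0.1, 'joint_pos': array([-1.50555219e+00,  5.28375543e-01,  1.43375976e+00,  9.40135904e-06,
        1.18144772e+00, -1.78493097e-01]), 'dq': array([ 0.00031998, -0.00278541, -0.00371597, -0.0009491 , -0.00042418,
       -0.00074257]), 'joint_torque': array([-1.62913761e-04, -4.43305528e+01, -1.78586769e+01, -1.40531038e-04,
        3.89851702e-03,  1.42419768e-05]), 'position': array([ 0.15082429, -0.60586056,  0.23043464]), 'tcp_rot': array([-9.93346286e-04,  9.92582932e-01,  1.21565339e-01,  6.06619763e-05]), 'force': array([-0.40854626,  0.22479727, -0.60695875]), 'torque': array([0.00451031, 0.00960429, 0.03373882]), 'width': 1.0005982803298872}
```

View pics/scene0.png

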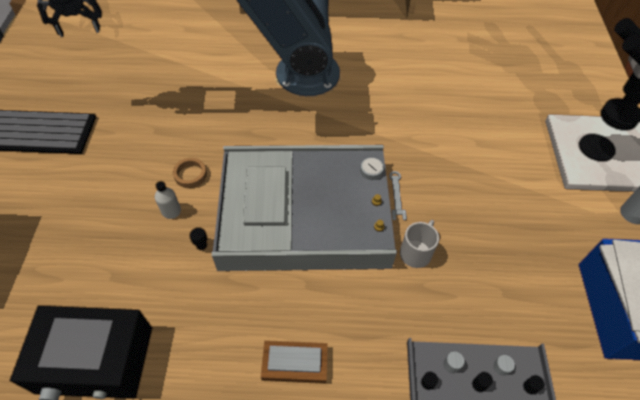

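View pics/top0.png

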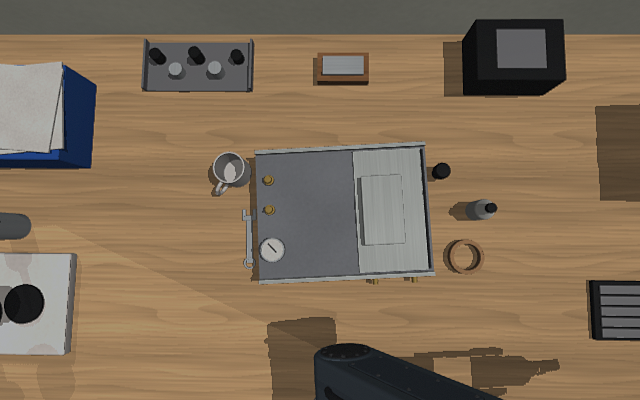

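The top view has the box at about (255–433, 143–283). The cover is at (355–430, 150–277) and its panel at about (360–405, 175–244). The eyepiece is at (441,171), the bottle at (485,209) and the tape at (465,256). I'll zoom in to get the corners.

```bash
python3 - <<'E'
import cv2
a=cv2.imread('pics/top0.png')[135:295,335:475]; cv2.imwrite('pics/z0.png',cv2.resize(a,None,fx=3.7,fy=3.7,interpolation=cv2.INTER_CUBIC))
a=cv2.imread('pics/scene0.png')[135:280,205:405]; cv2.imwrite('pics/z1.png',cv2.resize(a,None,fx=4,fy=4,interpolation=cv2.INTER_CUBIC))
E
```

```text
(no output)
```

View pics/z0.png

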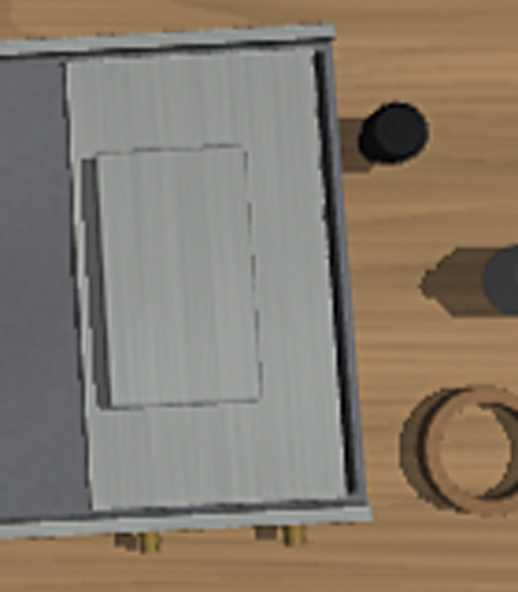

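View pics/z1.png

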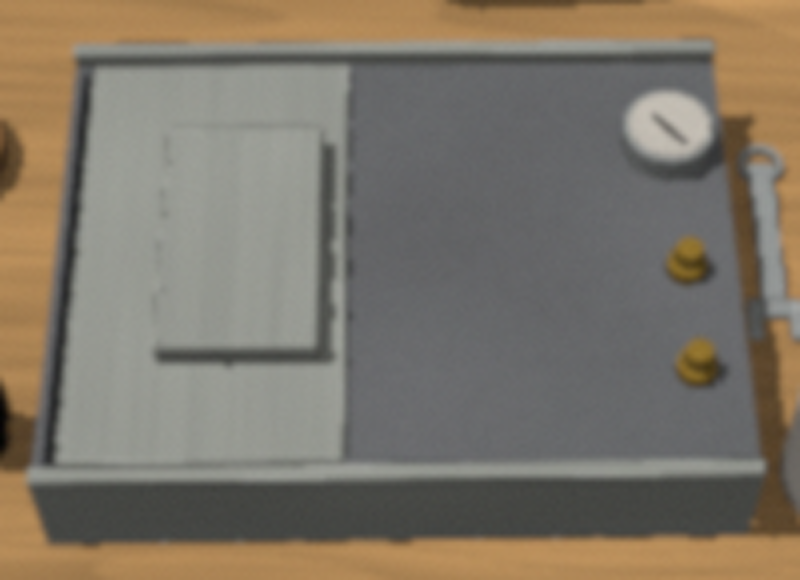

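```bash
cat > h.py <<'E'
import numpy as np
from plant import robot
def ray(n,px,z):
    c=robot.get_calibration(n);K=c['K'];T=c['world_from_camera']
    d=T[:3,:3]@np.array([(px[0]-K[0,2])/K[0,0],-(px[1]-K[1,2])/K[1,1],-1]);o=T[:3,3]
    return o+d*(z-o[2])/d[2]
def proj(n,p):
    c=robot.get_calibration(n);K=c['K'];T=c['world_from_camera']
    q=T[:3,:3].T@(np.array(p)-T[:3,3]);return K[0,0]*q[0]/-q[2]+K[0,2],K[1,1]*-q[1]/-q[2]+K[1,2]
E
cat > m.py <<'E'
from h import *
np.set_printoptions(precision=4,suppress=True)
def Z(n,l,z):
    o,f=((335,135),3.7) if n=='top' else ((205,135),4)
    # resize: centre shift
    P=np.array([ray(n,((u+.5)/f-.5+o[0],(v+.5)/f-.5+o[1]),z) for u,v in l]); 
    print(n,z);print(P[:,:2]); print('centre',P.mean(0),'sides',np.linalg.norm(P-np.roll(P,-1,0),axis=1)); e=P[0]-P[3]+P[1]-P[2];print('yaw',np.arctan2(-e[1],e[0]) if n!='x' else 0)
Z('top',[(98,153),(245,147),(261,400),(112,408)],.096)
Z('top',[(66,62),(313,48),(347,494),(92,510)],.076)
Z('scene',[(157,350),(320,348),(322,127),(168,125)],.096)
Z('scene',[(344,460),(55,464),(93,66),(348,66)],.076)
for p in[(332,33),(371,515)]: print('guide',ray('top',((p[0]+.5)/3.7-.5+335,(p[1]+.5)/3.7-.5+135),.082))
E
python3 m.py
```

```text
top 0.096
[[ 0.6282 -0.0256]
 [ 0.6329 -0.1231]
 [ 0.466  -0.1321]
 [ 0.4598 -0.0349]]
centre [ 0.5467 -0.079   0.096 ] sides [0.0976 0.1672 0.0974 0.1687]
yaw -0.05447681887334055
top 0.076
[[ 0.694  -0.0051]
 [ 0.7046 -0.1734]
 [ 0.4043 -0.1919]
 [ 0.392  -0.0233]]
centre [ 0.5487 -0.0984  0.076 ] sides [0.1686 0.3009 0.1691 0.3026]
yaw -0.06079191207793316
scene 0.096
[[ 0.6399 -0.1193]
 [ 0.6338 -0.0222]
 [ 0.4661 -0.0339]
 [ 0.4695 -0.1331]]
centre [ 0.5523 -0.0771  0.096 ] sides [0.0973 0.1681 0.0992 0.1709]
yaw -0.07517316744701247
scene 0.076
[[ 0.6982 -0.0039]
 [ 0.7089 -0.1731]
 [ 0.4064 -0.1932]
 [ 0.3976 -0.0225]]
centre [ 0.5528 -0.0982  0.076 ] sides [0.1695 0.3032 0.1709 0.3012]
yaw -0.06404237124837278
guide [ 0.7137 -0.1851  0.082 ]
guide [ 0.3913 -0.206   0.082 ]
```

The two views agree. The yaw is about +0.062, the cover face is at about (0.5526, -0.128), the box origin is at about (0.548, -0.104), and the measured sizes match the given ones. Next I'll shut the gripper, align the tool with the box and move to above the bare strip.

Request:
jog_arm --plan '[{"az":0.0145,"hand":1},{"az":0.0145,"hand":1},{"x":0.077,"y":-0.0745,"hand":1},{"x":0.077,"y":-0.0745,"hand":1},{"x":0.077,"y":-0.0745,"hand":1},{"x":0.077,"y":-0.0745,"hand":1},{"x":0.077,"y":-0.0745,"hand":1},{"x":0.077,"y":-0.0745,"hand":1},{"x":0.077,"y":-0.0745,"hand":1},{"x":0.077,"y":-0.0745,"hand":1},{"x":0.077,"y":-0.0745,"hand":1},{"x":0.077,"y":-0.0745,"hand":1},{"x":0.077,"y":-0.0745,"hand":1},{"x":0.077,"y":-0.0745,"hand":1},{"x":0.077,"y":-0.0745,"hand":1},{"x":0.077,"y":-0.0745,"hand":1}]'

```text
invalid input at $.plan[0]: expected keys x, y, z, ax, ay, az, hand
```

```bash
cat > s.py <<'E'
from h import *
import sys
from scipy.spatial.transform import Rotation as R
np.set_printoptions(precision=4,suppress=True)
O=np.array([.548,-.104]);Y=.062
def box(p): 
    d=np.array(p[:2])-O; return np.array([np.cos(Y)*d[0]+np.sin(Y)*d[1],-np.sin(Y)*d[0]+np.cos(Y)*d[1]])
if __name__=='__main__':
    o=robot.get_obs();M=R.from_quat(o['tcp_rot'],scalar_first=True).as_matrix()
    print(o['time_s'],o['position'],'box',box(o['position']),'yaw',np.arctan2(M[1,0],M[0,0]),'tz',M[:,2],o['force'],o['width'],o['joint_pos'])
    if len(sys.argv)>1:
        import cv2
        for n in('scene','top'): cv2.imwrite(f'pics/{n}{sys.argv[1]}.png',robot.camera(n))
E
python3 s.py 1
```

```text
0.1 [ 0.1508 -0.6059  0.2304] box [-0.4275 -0.4763] yaw 0.24373329955328293 tz [-0.0001  0.002  -1.    ] [-0.4085  0.2248 -0.607 ] 1.0005982803298872 [-1.5056  0.5284  1.4338  0.      1.1814 -0.1785]
```

The call was refused because every key has to be present in each row.

Request:
jog_arm --plan '[{"x":0,"y":0,"z":0,"ax":0,"ay":0,"az":0.0145,"hand":1},{"x":0,"y":0,"z":0,"ax":0,"ay":0,"az":0.0145,"hand":1},{"x":0.077,"y":-0.0745,"z":0,"ax":0,"ay":0,"az":0,"hand":1},{"x":0.077,"y":-0.0745,"z":0,"ax":0,"ay":0,"az":0,"hand":1},{"x":0.077,"y":-0.0745,"z":0,"ax":0,"ay":0,"az":0,"hand":1},{"x":0.077,"y":-0.0745,"z":0,"ax":0,"ay":0,"az":0,"hand":1},{"x":0.077,"y":-0.0745,"z":0,"ax":0,"ay":0,"az":0,"hand":1},{"x":0.077,"y":-0.0745,"z":0,"ax":0,"ay":0,"az":0,"hand":1},{"x":0.077,"y":-0.0745,"z":0,"ax":0,"ay":0,"az":0,"hand":1}]'

```text
time_s: 1.1
position: [0.3541, -0.3836, 0.2313]
tcp_rot: [-0.0, 1.0, 0.031, 0.0]
force: [0.8, -0.5, -0.2]
width: -0.001
```

```bash
python3 s.py
```

```text
1.1 [ 0.3541 -0.3836  0.2313] box [-0.2108 -0.267 ] yaw 0.06121691034603838 tz [ 0.0001  0.0001 -1.    ] [ 0.8332 -0.5121 -0.1905] -0.0010588664134293818 [-1.0396  0.3895  1.689   0.0001  1.0631  0.4699]
```

Request:
jog_arm --plan '[{"x":0.0765,"y":-0.074,"z":0,"ax":0,"ay":0,"az":0,"hand":1},{"x":0.0765,"y":-0.074,"z":0,"ax":0,"ay":0,"az":0,"hand":1},{"x":0.0765,"y":-0.074,"z":0,"ax":0,"ay":0,"az":0,"hand":1},{"x":0.0765,"y":-0.074,"z":0,"ax":0,"ay":0,"az":0,"hand":1},{"x":0.0765,"y":-0.074,"z":0,"ax":0,"ay":0,"az":0,"hand":1},{"x":0.0765,"y":-0.074,"z":0,"ax":0,"ay":0,"az":0,"hand":1},{"x":0.0765,"y":-0.074,"z":0,"ax":0,"ay":0,"az":0,"hand":1},{"x":0,"y":0,"z":0.1,"ax":0,"ay":0,"az":0,"hand":1},{"x":0,"y":0,"z":0.1,"ax":0,"ay":0,"az":0,"hand":1},{"x":0,"y":0,"z":0.1,"ax":0,"ay":0,"az":0,"hand":1},{"x":0,"y":0,"z":0,"ax":0,"ay":0,"az":0,"hand":1}]'

```text
time_s: 2.2
position: [0.5503, -0.1628, 0.1062]
tcp_rot: [-0.003, 1.0, 0.031, -0.006]
force: [-0.8, 0.2, -0.4]
width: -0.001
```

```bash
python3 s.py 1;python3 - <<'E'
import cv2
a=cv2.imread('pics/scene1.png')[115:280,195:415]; cv2.imwrite('pics/z2.png',cv2.resize(a,None,fx=3.5,fy=3.5,interpolation=cv2.INTER_CUBIC))
E
```

```text
2.2 [ 0.5503 -0.1628  0.1062] box [-0.0013 -0.0588] yaw 0.06194879580154104 tz [-0.0112  0.0058 -0.9999] [-0.7607  0.2418 -0.3743] -0.0009394720818653957 [-0.4822  0.6348  1.6593 -0.0001  0.8601  1.0267]
```

View pics/z2.png

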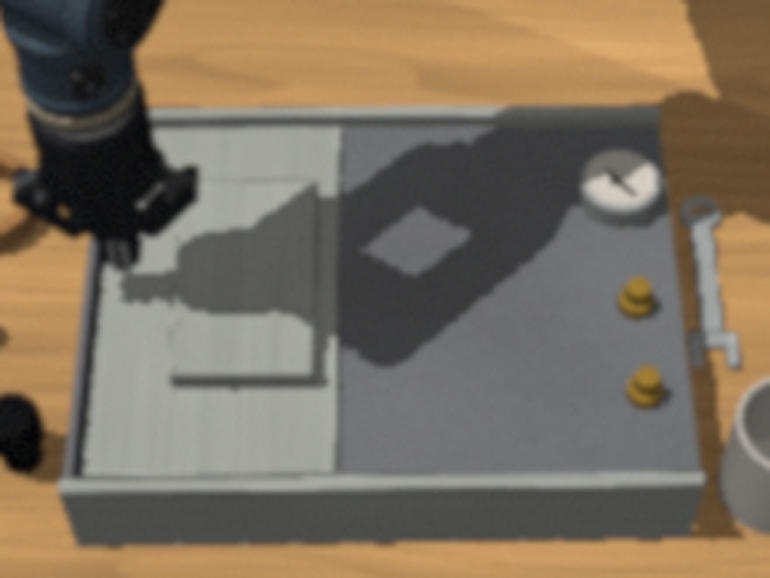

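The fingertips (zoom 120,260) are over the bare strip on the right of the panel and clear of everything else. I'll lower to just above the plate and push left.

Request:
jog_arm --plan '[{"x":0,"y":0,"z":0.03,"ax":0,"ay":0,"az":0,"hand":1},{"x":0,"y":0,"z":0.025,"ax":0,"ay":0,"az":0,"hand":1},{"x":0,"y":0,"z":0,"ax":0,"ay":0,"az":0,"hand":1},{"x":0,"y":-0.02,"z":0,"ax":0,"ay":0,"az":0,"hand":1},{"x":0,"y":-0.02,"z":0,"ax":0,"ay":0,"az":0,"hand":1},{"x":0,"y":-0.03,"z":0,"ax":0,"ay":0,"az":0,"hand":1},{"x":0,"y":-0.03,"z":0,"ax":0,"ay":0,"az":0,"hand":1},{"x":0,"y":-0.03,"z":0,"ax":0,"ay":0,"az":0,"hand":1}]'

```text
time_s: 3.1
position: [0.5514, -0.1125, 0.0897]
tcp_rot: [0.001, 1.0, 0.031, 0.001]
force: [0.3, -3.1, 2.2]
width: -0.001
```

```bash
python3 s.py
```

```text
3.1 [ 0.5514 -0.1125  0.0897] box [ 0.0029 -0.0087] yaw 0.062354926094495916 tz [ 0.001  -0.0013 -1.    ] [ 0.3274 -3.1234  2.2173] -0.0009681603697325625 [-0.3994  0.6463  1.7074 -0.0011  0.7864  1.1098]
```

The cover is in contact at 3.1 N, which matches its expected friction. I'll keep pushing, slightly lower.

Request:
jog_arm --plan '[{"x":0,"y":-0.03,"z":0.005,"ax":0,"ay":0,"az":0,"hand":1},{"x":0,"y":-0.03,"z":0.005,"ax":0,"ay":0,"az":0,"hand":1},{"x":0,"y":-0.03,"z":0,"ax":0,"ay":0,"az":0,"hand":1},{"x":0,"y":-0.03,"z":0,"ax":0,"ay":0,"az":0,"hand":1},{"x":0,"y":-0.03,"z":0,"ax":0,"ay":0,"az":0,"hand":1},{"x":0,"y":-0.03,"z":0,"ax":0,"ay":0,"az":0,"hand":1},{"x":0,"y":-0.03,"z":0,"ax":0,"ay":0,"az":0,"hand":1},{"x":0,"y":-0.03,"z":0,"ax":0,"ay":0,"az":0,"hand":1},{"x":0,"y":-0.03,"z":0,"ax":0,"ay":0,"az":0,"hand":1}]'

```text
time_s: 4.0
position: [0.5451, -0.0047, 0.0892]
tcp_rot: [0.001, 1.0, 0.031, 0.002]
force: [-4.6, -3.7, 26.2]
width: -0.004
```

```bash
python3 s.py
```

```text
4.0 [ 0.5451 -0.0047  0.0892] box [0.0032 0.0993] yaw 0.06278414655548722 tz [ 0.0031 -0.0016 -1.    ] [-4.6386 -3.6811 26.1732] -0.0036208275852760946 [-0.2133  0.6308  1.7542 -0.0013  0.7533  1.2957]
```

There is 26 N of vertical force at TCP z = 0.089. So the shut fingertips reach about 13 mm past the reported TCP and are touching the plate. I'll raise a little and look.

Request:
jog_arm --plan '[{"x":0,"y":0,"z":-0.015,"ax":0,"ay":0,"az":0,"hand":1},{"x":0,"y":0,"z":0,"ax":0,"ay":0,"az":0,"hand":1}]'

```text
time_s: 4.2
position: [0.5445, -0.0041, 0.0922]
tcp_rot: [-0.0, 1.0, 0.031, 0.001]
force: [-0.2, -1.1, 0.5]
width: -0.0
```

```bash
python3 s.py 2;python3 - <<'E'
import cv2
a=cv2.imread('pics/scene2.png')[75:280,185:425]; cv2.imwrite('pics/z3.png',cv2.resize(a,None,fx=2.9,fy=2.9,interpolation=cv2.INTER_CUBIC))
E
```

```text
4.2 [ 0.5445 -0.0041  0.0922] box [0.0027 0.1   ] yaw 0.0625849185297586 tz [ 0.0014  0.0003 -1.    ] [-0.2026 -1.1093  0.4514] -9.476200574209367e-05 [-0.2131  0.6257  1.7526  0.0009  0.762   1.2945]
```

View pics/z3.png

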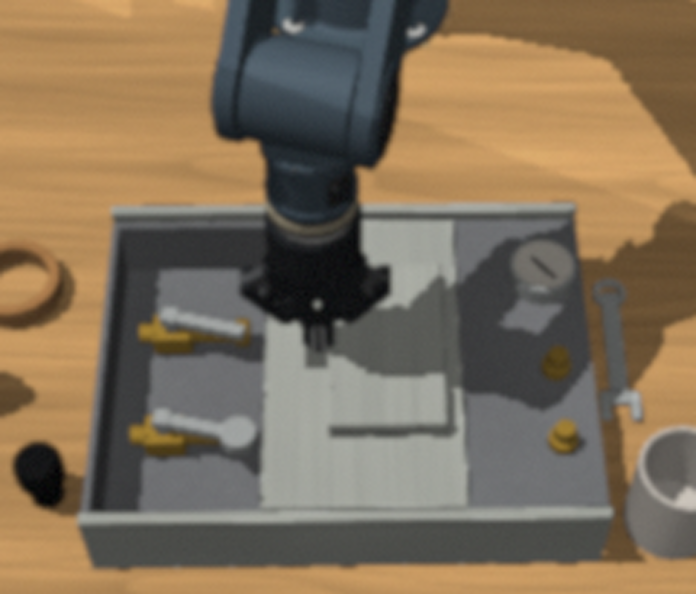

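The cover is about 83% open and the tip is free of the plate. The disc handle is on the far valve, with its disc at zoom (240,432). The plain one is nearer the robot. I'll finish the slide.

Request:
jog_arm --plan '[{"x":0,"y":-0.03,"z":0,"ax":0,"ay":0,"az":0,"hand":1},{"x":0,"y":-0.03,"z":0,"ax":0,"ay":0,"az":0,"hand":1},{"x":0,"y":0,"z":0,"ax":0,"ay":0,"az":0,"hand":1}]'

```text
time_s: 4.6
position: [0.5421, 0.0205, 0.0907]
tcp_rot: [-0.001, 1.0, 0.031, -0.001]
force: [-0.4, -0.2, 0.4]
width: 0.004
```

Request:
jog_arm --plan '[{"x":0,"y":-0.02,"z":0,"ax":0,"ay":0,"az":0,"hand":1},{"x":0,"y":0,"z":0,"ax":0,"ay":0,"az":0,"hand":1}]'

```text
time_s: 4.8
position: [0.5419, 0.0278, 0.091]
tcp_rot: [-0.0, 1.0, 0.031, -0.001]
force: [-1.1, -0.6, -0.1]
width: -0.001
```

Request:
jog_arm --plan '[{"x":0,"y":-0.01,"z":0,"ax":0,"ay":0,"az":0,"hand":1},{"x":0,"y":-0.01,"z":0,"ax":0,"ay":0,"az":0,"hand":1}]'

```text
time_s: 5.0
position: [0.5421, 0.0307, 0.0911]
tcp_rot: [0.004, 0.999, 0.033, -0.0]
force: [-1.8, -26.2, -3.3]
width: 0.001
```

```bash
python3 s.py 3;python3 - <<'E'
import cv2
a=cv2.imread('pics/scene3.png')[75:280,185:425]; cv2.imwrite('pics/z4.png',cv2.resize(a,None,fx=2.9,fy=2.9,interpolation=cv2.INTER_CUBIC))
E
```

```text
5.0 [0.5421 0.0307 0.0911] box [0.0024 0.1348] yaw 0.06681832892697882 tz [-0.0005 -0.0081 -1.    ] [ -1.7517 -26.2185  -3.3293] 0.0008774406717442868 [-0.1448  0.6267  1.7556 -0.0117  0.7586  1.3677]
```

View pics/z4.png

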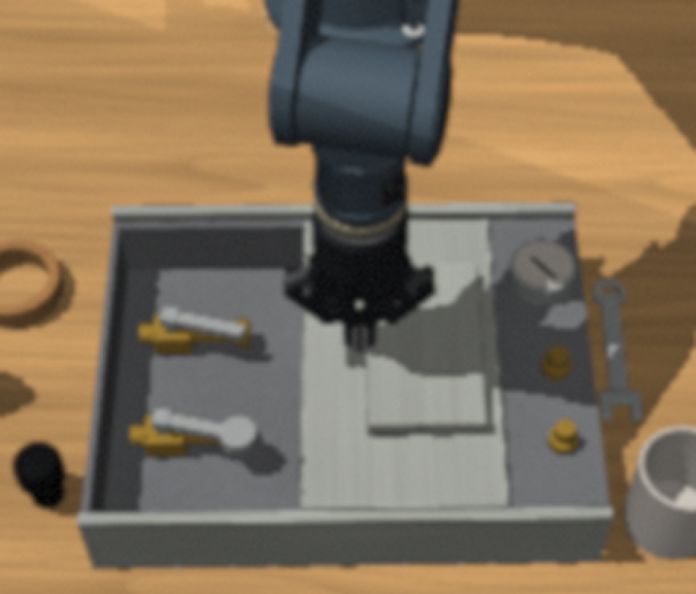

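The cover is at its stop (26 N). The left plate edge in the picture fits too. I'll back off, rise and measure the handle from both views.

Request:
jog_arm --plan '[{"x":0,"y":0.03,"z":0,"ax":0,"ay":0,"az":0,"hand":1},{"x":0,"y":0,"z":-0.08,"ax":0,"ay":0,"az":0,"hand":1},{"x":0,"y":0,"z":-0.08,"ax":0,"ay":0,"az":0,"hand":1},{"x":-0.05,"y":0,"z":-0.08,"ax":0,"ay":0,"az":0,"hand":1},{"x":-0.1,"y":0,"z":0,"ax":0,"ay":0,"az":0,"hand":1},{"x":0,"y":0,"z":0,"ax":0,"ay":0,"az":0,"hand":1}]'

```text
time_s: 5.7
position: [0.4764, 0.0202, 0.1875]
tcp_rot: [-0.001, 1.0, 0.03, -0.003]
force: [0.2, 0.5, 0.2]
width: 0.005
```

```bash
python3 s.py 4;python3 - <<'E'
import cv2,numpy as np
a=cv2.imread('pics/scene4.png')[145:260,205:325]; b=cv2.imread('pics/top4.png')[140:290,330:450]
cv2.imwrite('pics/z5.png',np.hstack([cv2.resize(a,(480,460),interpolation=cv2.INTER_CUBIC)]));cv2.imwrite('pics/z6.png',cv2.resize(b,(480,600),interpolation=cv2.INTER_CUBIC))
E
```

```text
5.7 [0.4764 0.0202 0.1875] box [-0.0637  0.1284] yaw 0.06090032382596348 tz [-0.007   0.0023 -1.    ] [0.2137 0.4965 0.1918] 0.004505880463092354 [-0.1931  0.3991  1.838   0.0011  0.9118  1.3162]
```

View pics/z5.png

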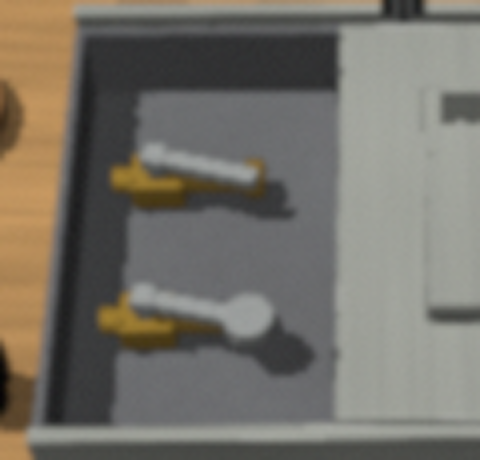

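View pics/z6.png

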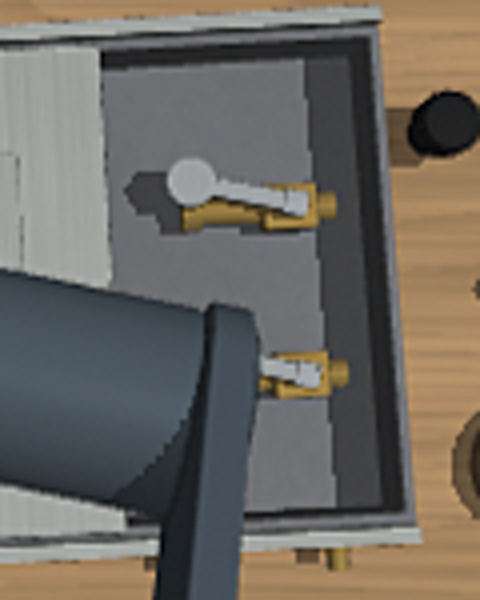

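```bash
python3 - <<'E'
from s import *
def Z(n,p,z):
    o=(330,140) if n=='top' else (205,145)
    w=ray(n,((p[0]+.5)/4-.5+o[0],(p[1]+.5)/4-.5+o[1]),z); return w,box(w)
print('disc',Z('top',(191,182),.055),Z('scene',(247,314),.055))
print('hub',Z('top',(297,202),.055),Z('scene',(144,295),.055))
print('plain hub',Z('top',(311,375),.055),Z('scene',(154,154),.055))
print('plain tip',Z('scene',(253,175),.054))
print('cover edge',Z('top',(105,180),.076),Z('scene',(337,230),.076))
E
```

```text
disc (array([ 0.6112, -0.0701,  0.055 ]), array([0.0651, 0.0299])) (array([ 0.6149, -0.0709,  0.055 ]), array([0.0688, 0.0289]))
hub (array([ 0.5988, -0.1376,  0.055 ]), array([ 0.0486, -0.0367])) (array([ 0.6041, -0.1364,  0.055 ]), array([ 0.054 , -0.0358]))
plain hub (array([ 0.4888, -0.1454,  0.055 ]), array([-0.0616, -0.0376])) (array([ 0.4951, -0.1436,  0.055 ]), array([-0.0553, -0.0362]))
plain tip (array([ 0.508 , -0.0775,  0.054 ]), array([-0.0383,  0.029 ]))
cover edge (array([ 0.6093, -0.0139,  0.076 ]), array([0.0668, 0.0861])) (array([ 0.5634, -0.0179,  0.076 ]), array([0.0207, 0.085 ]))
```

Both views agree within 4 mm. The marked axis is at box (0.051, -0.036), and the disc at (0.067, 0.029) puts the handle at about 0.24 rad. The plain tip is at (-0.038, 0.029), and the cover edge at 0.086 means it is fully open. Now I'll work out the arc.

```bash
python3 - <<'E'
from s import *
H=np.array([.051,-.036]);r=.040
p=box(robot.get_obs()['position']);
print('now',p)
def c(t,g):
    u=np.array([np.sin(t),np.cos(t)]);n=np.array([-np.cos(t),np.sin(t)])
    return H+r*u+(.006+.011*abs(np.cos(t))+.007*abs(np.sin(t))+g)*n
for t,g in [(.24,.010),(.24,0),(.4,0),(.6,0),(.8,0),(1,0),(1.2,0),(1.4,0),(1.5,0),(1.57,0)]:
    q=c(t,g); d=q-p; p=q; print(t,q,'rows x,y:',d[0]/.4,-d[1]/.4)
E
```

```text
now [-0.058   0.1271]
0.24 [0.033  0.0096] rows x,y: 0.22751539071355692 0.2936881104142282
0.24 [0.0427 0.0072] rows x,y: 0.02428344937130074 0.005942565660678367
0.4 [0.0492 0.0082] rows x,y: 0.01630589122619753 -0.00242724210701237
0.6 [0.0579 0.0078] rows x,y: 0.02167711571766347 0.001066731405727178
0.8 [0.0667 0.0053] rows x,y: 0.021993780865183447 0.006217460512105474
1 [0.075  0.0006] rows x,y: 0.020867997555791724 0.011634225362593315
1.2 [ 0.0823 -0.0061] rows x,y: 0.01818917262787604 0.016840244316833064
1.4 [ 0.0879 -0.0146] rows x,y: 0.014022473687230197 0.02132718269539452
1.5 [ 0.0899 -0.0194] rows x,y: 0.0050461606674499435 0.011990013363437288
1.57 [ 0.091 -0.023] rows x,y: 0.0026580328476346476 0.008787463626639663
```

Request:
jog_arm --plan '[{"x":0.057,"y":0.0735,"z":0,"ax":0,"ay":0,"az":0,"hand":1},{"x":0.057,"y":0.0735,"z":0,"ax":0,"ay":0,"az":0,"hand":1},{"x":0.057,"y":0.0735,"z":0,"ax":0,"ay":0,"az":0,"hand":1},{"x":0.057,"y":0.0735,"z":0,"ax":0,"ay":0,"az":0,"hand":1},{"x":0,"y":0,"z":0.08,"ax":0,"ay":0,"az":0,"hand":1},{"x":0,"y":0,"z":0.08,"ax":0,"ay":0,"az":0,"hand":1},{"x":0,"y":0,"z":0.08,"ax":0,"ay":0,"az":0,"hand":1},{"x":0,"y":0,"z":0,"ax":0,"ay":0,"az":0,"hand":1},{"x":0,"y":0,"z":0,"ax":0,"ay":0,"az":0,"hand":1}]'

```text
time_s: 6.7
position: [0.5818, -0.0929, 0.0908]
tcp_rot: [-0.0, 1.0, 0.031, -0.0]
force: [-0.2, 0.2, -0.0]
width: -0.001
```

```bash
python3 s.py 5;python3 - <<'E'
import cv2
a=cv2.imread('pics/scene5.png')[115:265,205:355]; cv2.imwrite('pics/z7.png',cv2.resize(a,(600,600),interpolation=cv2.INTER_CUBIC))
E
```

```text
6.7 [ 0.5818 -0.0929  0.0908] box [0.0344 0.009 ] yaw 0.06145916858677744 tz [-0.0005  0.0005 -1.    ] [-0.1627  0.2489 -0.0171] -0.0007639762892091947 [-0.348   0.6701  1.6369  0.0004  0.8352  1.161 ]
```

View pics/z7.png

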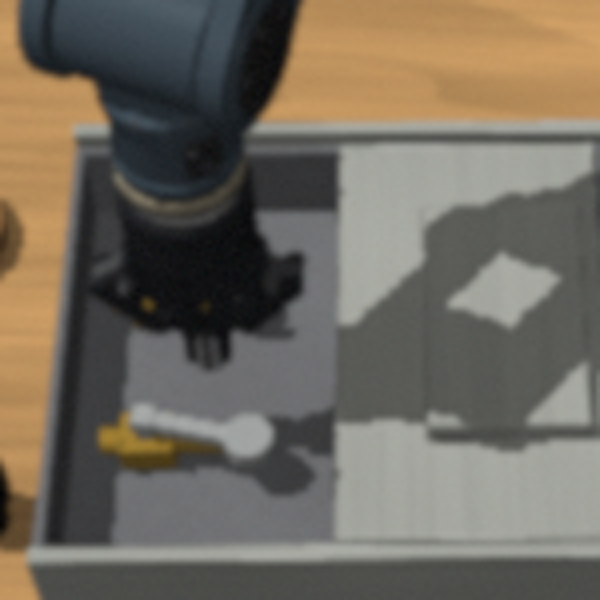

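The fingertip (zoom 210,365) is on the robot side of the handle with the bar clear in front of it. I'll check the true tip height from its pixel.

```bash
python3 - <<'E'
from s import *
p=robot.get_obs()['position']
for z in(.091,.078,.07): 
  q=proj('scene',(p[0]+.011,p[1],z)); print(z,((q[0]-205)*4,(q[1]-115)*4))
E
```

```text
0.091 (np.float64(208.0443444806781), np.float64(370.76866805632835))
0.078 (np.float64(209.90554354572737), np.float64(382.41062664944013))
0.07 (np.float64(211.03481361120475), np.float64(389.4743070421556))
```

The picture leaves the tip depth open: it could be 0 or 13 mm below the TCP. A TCP height of 0.049 works either way, above the 35 mm valve body and below the 54 mm bar top. I'll descend and watch the force.

Request:
jog_arm --plan '[{"x":0,"y":0,"z":0.036,"ax":0,"ay":0,"az":0,"hand":1},{"x":0,"y":0,"z":0.035,"ax":0,"ay":0,"az":0,"hand":1},{"x":0,"y":0,"z":0.035,"ax":0,"ay":0,"az":0,"hand":1},{"x":0,"y":0,"z":0,"ax":0,"ay":0,"az":0,"hand":1},{"x":0,"y":0,"z":0,"ax":0,"ay":0,"az":0,"hand":1}]'

```text
time_s: 7.3
position: [0.5806, -0.0926, 0.0481]
tcp_rot: [-0.0, 1.0, 0.031, -0.001]
force: [0.3, 0.8, 0.2]
width: -0.001
```

```bash
python3 s.py 6;python3 - <<'E'
import cv2,numpy as np
a=cv2.imread('pics/scene6.png')[145:265,205:325]; b=cv2.imread('pics/top6.png')[140:290,330:450]
cv2.imwrite('pics/z8.png',cv2.resize(a,(600,600),interpolation=cv2.INTER_CUBIC))
E
```

```text
7.3 [ 0.5806 -0.0926  0.0481] box [0.0332 0.0093] yaw 0.06158744222662351 tz [-0.0016  0.0006 -1.    ] [0.3357 0.7738 0.2092] -0.0009560582941185393 [-0.3482  0.737   1.6569  0.      0.7493  1.161 ]
```

View pics/z8.png

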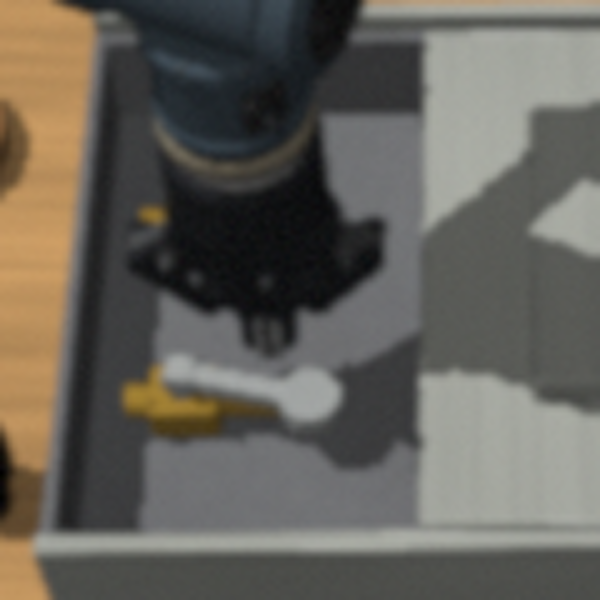

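There's no contact. The fingers (zoom 268,350) stand just on the robot side of the bar. I'll push along the arc.

Request:
jog_arm --plan '[{"x":0.024,"y":0.005,"z":0,"ax":0,"ay":0,"az":0,"hand":1},{"x":0.016,"y":-0.002,"z":0,"ax":0,"ay":0,"az":0,"hand":1},{"x":0.022,"y":0.001,"z":0,"ax":0,"ay":0,"az":0,"hand":1},{"x":0,"y":0,"z":0,"ax":0,"ay":0,"az":0,"hand":1}]'

```text
time_s: 7.8
position: [0.6068, -0.0929, 0.0489]
tcp_rot: [0.0, 1.0, 0.031, 0.0]
force: [-2.2, 0.6, 0.7]
width: -0.002
```

```bash
python3 s.py 7;python3 - <<'E'
import cv2,numpy as np
a=cv2.imread('pics/scene7.png')[145:265,205:325]
cv2.imwrite('pics/z9.png',cv2.resize(a,(600,600),interpolation=cv2.INTER_CUBIC))
E
```

```text
7.8 [ 0.6068 -0.0929  0.0489] box [0.0594 0.0075] yaw 0.06192584904705718 tz [ 0.0003 -0.0001 -1.    ] [-2.2312  0.5576  0.7265] -0.002040330169268038 [-0.3337  0.7575  1.5894  0.      0.7944  1.1751]
```

View pics/z9.png

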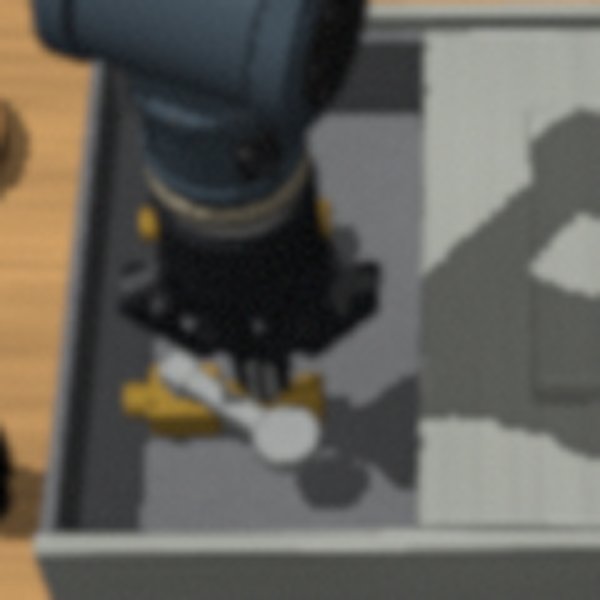

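The handle is turning as planned, at about 0.6 rad with 2.2 N. I'll continue.

Request:
jog_arm --plan '[{"x":0.022,"y":0.006,"z":0,"ax":0,"ay":0,"az":0,"hand":1},{"x":0.021,"y":0.012,"z":0,"ax":0,"ay":0,"az":0,"hand":1},{"x":0.018,"y":0.017,"z":0,"ax":0,"ay":0,"az":0,"hand":1},{"x":0.014,"y":0.021,"z":0,"ax":0,"ay":0,"az":0,"hand":1},{"x":0,"y":0,"z":0,"ax":0,"ay":0,"az":0,"hand":1}]'

```text
time_s: 8.4
position: [0.6399, -0.1152, 0.0492]
tcp_rot: [0.001, 1.0, 0.03, 0.002]
force: [-0.4, 0.9, -0.2]
width: -0.001
```

```bash
python3 s.py 8;python3 - <<'E'
import cv2,numpy as np
a=cv2.imread('pics/scene8.png')[145:265,205:325]
cv2.imwrite('pics/z10.png',cv2.resize(a,(600,600),interpolation=cv2.INTER_CUBIC))
E
```

```text
8.4 [ 0.6399 -0.1152  0.0492] box [ 0.091  -0.0169] yaw 0.06047788163864809 tz [ 0.0047 -0.0016 -1.    ] [-0.4158  0.8595 -0.2323] -0.0013366761880896404 [-0.3498  0.7894  1.4941  0.0002  0.8532  1.1604]
```

View pics/z10.png

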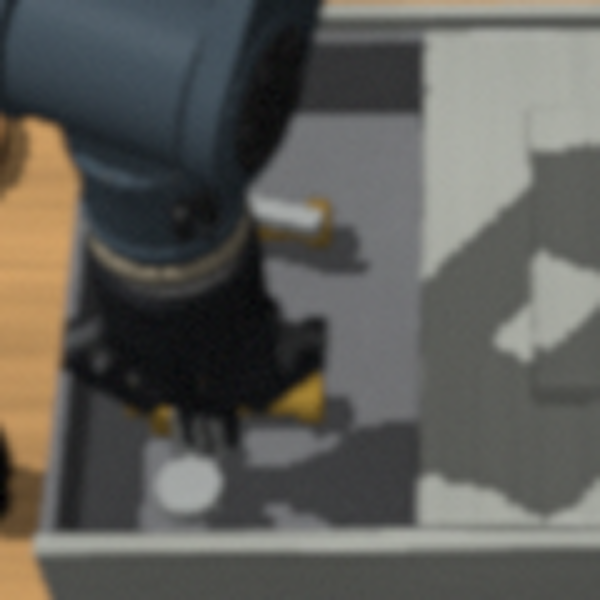

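The handle is nearly shut. Now I'll push straight to the right in small steps until it reaches its stop.

Request:
jog_arm --plan '[{"x":0,"y":0.01,"z":0,"ax":0,"ay":0,"az":0,"hand":1},{"x":0,"y":0.008,"z":0,"ax":0,"ay":0,"az":0,"hand":1},{"x":0,"y":0,"z":0,"ax":0,"ay":0,"az":0,"hand":1}]'

```text
time_s: 8.8
position: [0.6386, -0.121, 0.0493]
tcp_rot: [0.0, 1.0, 0.031, 0.001]
force: [0.4, 1.0, 0.2]
width: -0.001
```

```bash
python3 s.py
```

```text
8.8 [ 0.6386 -0.121   0.0493] box [ 0.0894 -0.0225] yaw 0.06127507275881294 tz [ 0.0021 -0.0004 -1.    ] [0.4196 1.0107 0.2108] -0.000859441847621127 [-0.359   0.7898  1.4925  0.0005  0.8572  1.1503]
```

Request:
jog_arm --plan '[{"x":0,"y":0.008,"z":0,"ax":0,"ay":0,"az":0,"hand":1},{"x":0,"y":0.006,"z":0,"ax":0,"ay":0,"az":0,"hand":1},{"x":0,"y":0,"z":0,"ax":0,"ay":0,"az":0,"hand":1}]'

```text
time_s: 9.1
position: [0.6383, -0.1228, 0.0492]
tcp_rot: [-0.003, 1.0, 0.03, 0.0]
force: [3.2, 12.8, 1.6]
width: -0.001
```

```bash
python3 s.py
```

```text
9.1 [ 0.6383 -0.1228  0.0492] box [ 0.089  -0.0244] yaw 0.05966613124401604 tz [ 0.0006  0.0056 -1.    ] [ 3.1928 12.7656  1.6197] -0.0007860946476650021 [-0.3642  0.7908  1.4901  0.0072  0.8622  1.1422]
```

The stop is reached: 12.8 N, and the finger is at y = -0.024 against a predicted -0.023. I'll back off, rise and move clear.

Request:
jog_arm --plan '[{"x":0,"y":-0.02,"z":0,"ax":0,"ay":0,"az":0,"hand":1},{"x":0,"y":-0.03,"z":0,"ax":0,"ay":0,"az":0,"hand":1},{"x":0,"y":0,"z":-0.08,"ax":0,"ay":0,"az":0,"hand":1},{"x":0,"y":0,"z":-0.1,"ax":0,"ay":0,"az":0,"hand":1},{"x":0,"y":0,"z":-0.1,"ax":0,"ay":0,"az":0,"hand":1},{"x":0,"y":0,"z":-0.1,"ax":0,"ay":0,"az":0,"hand":1},{"x":-0.1,"y":-0.05,"z":-0.04,"ax":0,"ay":0,"az":0,"hand":1},{"x":-0.1,"y":-0.05,"z":0,"ax":0,"ay":0,"az":0,"hand":1},{"x":-0.1,"y":-0.05,"z":0,"ax":0,"ay":0,"az":0,"hand":1},{"x":-0.1,"y":-0.05,"z":0,"ax":0,"ay":0,"az":0,"hand":1},{"x":0,"y":-0.08,"z":0,"ax":0,"ay":0,"az":0,"hand":1},{"x":0,"y":-0.08,"z":0,"ax":0,"ay":0,"az":0,"hand":1},{"x":0,"y":0,"z":0,"ax":0,"ay":0,"az":0,"hand":1},{"x":0,"y":0,"z":0,"ax":0,"ay":0,"az":0,"hand":1}]'

```text
time_s: 10.5
position: [0.468, 0.0279, 0.2171]
tcp_rot: [0.001, 0.999, 0.032, 0.0]
force: [-0.1, -1.1, 1.5]
width: -0.001
```

```bash
python3 s.py 9;python3 - <<'E'
import cv2,numpy as np
a=cv2.imread('pics/scene9.png')[125:275,155:455]
cv2.imwrite('pics/z11.png',cv2.resize(a,None,fx=2.6,fy=2.6,interpolation=cv2.INTER_CUBIC))
b=cv2.imread('pics/top9.png')[130:300,200:500]
cv2.imwrite('pics/z12.png',cv2.resize(b,None,fx=2.6,fy=2.6,interpolation=cv2.INTER_CUBIC))
E
```

```text
10.5 [0.468  0.0279 0.2171] box [-0.0717  0.1366] yaw 0.06376148074858402 tz [ 0.0002 -0.0012 -1.    ] [-0.0886 -1.1063  1.4898] -0.0006292056893885411 [-0.1789  0.3398  1.829  -0.0014  0.9724  1.329 ]
```

View pics/z11.png

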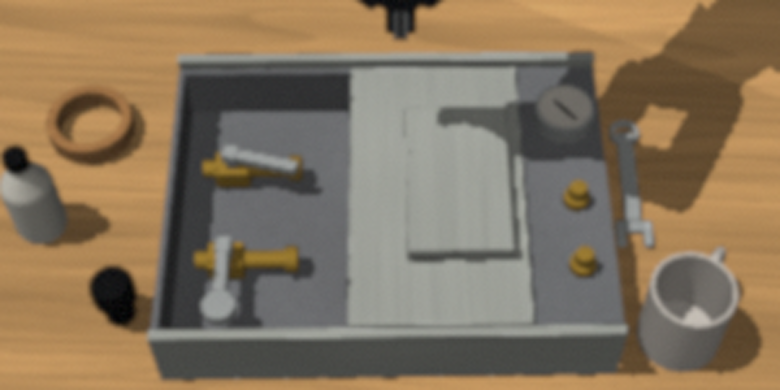

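View pics/z12.png

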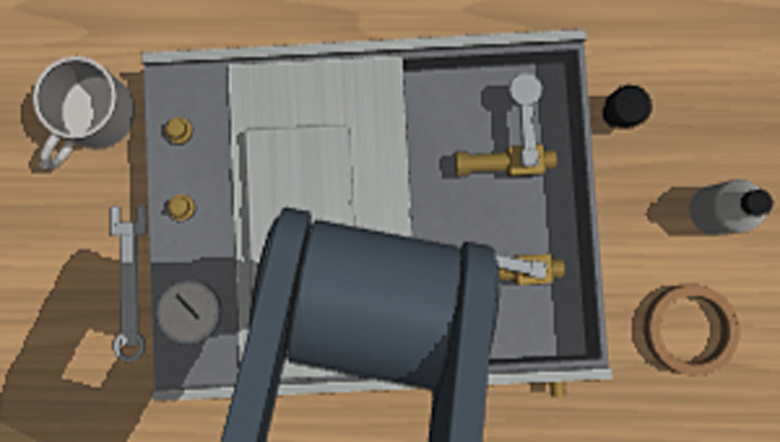

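```bash
python3 - <<'E'
from s import *
def Z(n,p,z):
    o=(200,130) if n=='top' else (155,125)
    return box(ray(n,((p[0]+.5)/2.6-.5+o[0],(p[1]+.5)/2.6-.5+o[1]),z))
for n,d,h in(('top',(526,89),(531,157)),('scene',(218,305),(223,243))):
    a,b=Z(n,d,.055),Z(n,h,.055); print(n,a,b,'theta',np.arctan2(*(a-b)))
print('plain tip',Z('scene',(296,167),.054),'cover edge',Z('scene',(350,200),.076),Z('top',(407,160),.076))
E
```

```text
top [ 0.1165 -0.0367] [ 0.0487 -0.0368] theta 1.569442068462595
scene [ 0.1217 -0.0365] [ 0.0533 -0.0362] theta 1.5748161046901186
plain tip [-0.0365  0.0308] cover edge [0.0192 0.0861] [0.0501 0.0862]
```

Both views give a handle angle of 1.57 rad. The cover edge is at 0.086 m (fully open), the plain tip is where it was, and the loose things are in place. I'll hand in.

```bash
python3 -c "
from plant import robot
print(robot.get_obs()['dq'],robot.hand_in())"
```

```text
the job is handed in; nothing more can be done
[-1.27642600e-02  2.57014192e-03 -4.20723878e-03  4.07323177e-03
  9.52307127e-04 -1.91700568e-05] None
```

I pushed the cover left to its stop with the shut fingers, then swept the disc-marked handle (on the far valve) clockwise to its stop. After that I backed off, rose clear and handed in. The clock read about 10.5 s of the allowed 48 s.

**Last checks:**
- **Cover:** its right-hand edge is at box y = 0.086 m in both views, which is about 0.171 m open. The wrist felt 26 N at the stop.
- **Marked handle:** the angle is 1.569 rad from the top view and 1.575 rad from the scene view. The wrist felt 12.8 N at the stop.
- **Plain handle:** its end is within about 3 mm of where I first measured it, which is about my measuring error.
- **Loose things:** all look to be in their places in the final pictures. I judged this by eye and did not measure each one.

**What disagreed:**
- **Downward press on the cover:** partway through the slide there was an unexpected 26 N vertical force at TCP height 0.089 m. Contact should only have come about 13 mm lower. The shut fingers may reach past the reported tip, but the pictures did not settle it. I raised the tool, and I did the valve push at a height that was safe either way.
- **Camera offset:** the two cameras differed by about 4 to 6 mm in x throughout, which did not affect the result.

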